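Match the bearings to their housings in the job trays

ROBOT

A 7-joint arm with a two-finger parallel gripper is mounted at the origin on the work surface. World frame = base frame: x ahead of the robot, y to its left, z up, the work surface at z = 0. Lengths are in m, angles in rad, forces in N, time in s.
With the tool pointing down it reaches from about 0.4 to 0.925 m from the base axis. Payload 5.6 kg.
Tool frame: the origin (TCP) lies midway between the tips of the shut fingers; the grasp point (between the pads) lies 19 mm behind it; z points along the fingers, y is the direction in which the jaws open and shut (so a half turn about z gives the same grasp; the last joint's range is limited). The gripper opens to 85 mm and grips with 20 to 120 N. Pads are 22 mm wide; open, the fingers measure 114 mm over their backs; the gripper's body (76 mm by 85 mm) begins 54 mm behind the grasp point. The pads swing forward as they close: fully open they stand 13 mm farther back than shut.
Start: joints at [-1.215, 0.468, -0.012, 1.603, 0.006, 1.071, -0.056], TCP at [0.252, 0.599, 0.231] pointing down, gripper open.
Joint ranges: [-2.53, 2.53], [-0.31, 2.02], [-1.57, 1.55], [0.28, 2.44], [-1.29, 4.43], [0.15, 1.84], [-2.92, 2.92]. Speed limits (rad/s): [2.57, 2.57, 3.14, 3.14, 3.14, 3.14, 3.14].

INTERFACE

Orientations are given as [roll, pitch, yaw] about the fixed x, y, z axes, in that order (R = Rz(yaw) Ry(pitch) Rx(roll)).
In Python, from workcell import robot, viewer gives the robot as it stands.
- The arm moves only by the tool arm_command, never from a script. Its argument "plan" is text: rows parted by semicolons, each of 7 numbers parted by spaces: the closure, from -1 (fully open) to 1 (shut), so that 0 is half open, then the shift along the world's x, y, z in mm, then the turn, a rotation vector about the world's x, y, z in rad. In form: claw x y z wx wy wz; .... A call has 1 to 10 rows; each row shifts and turns the commanded pose from where the row before left it; what a row does not reach is not made up. A row lasts 1/12 s, in which the tool goes at most 41.7 mm and 7.16 degrees, less where a joint would pass 70% of its speed; a pose out of reach is approached as far as the arm can. A call is refused whole if a number of a shift passes 41.7 or a number of a turn 0.125, either way. A call with a gripper value outside its range is refused whole. The fingers move at their own pace and stop on an object; the grip force is fixed at half the most. Time passes only in rows, so rows that do not move let the fingers close. It gives the time, the measured TCP pose, the force and the opening at its end, in the units of the state.
- robot.read_state(): the state, without advancing time (a new reading comes with each control period).
- viewer.grab_frame(name): name is "scene" or "top" or "wrist"; returns the picture (480x640x3 uint8, blue, green, red); there is no depth.
- viewer.get_calibration(name): a dict with "K" (3x3 intrinsics, pixels), "k1" (the pictures are not rectified: a ray, as slopes to the right and down, at radius r is drawn at 1 + k1 r^2 times it, then the intrinsics apply), "camera_from_world" (4x4, takes a point from world to camera coordinates); the wrist camera has in their place "T_tool_cam" (4x4, takes a point from camera to tool coordinates, whose origin is the TCP and whose axes are the flange's). Camera axes: x right, y up, looking along -z (the intrinsics and any distortion apply to the point x, -y, -z); pixel columns grow to the right and rows downward; lengths in m; the calibration is good to about 2 mm. A picture is of the moment at which its call begins: read the wrist's pose just before it. get_calibration takes no time and is no camera call.
- robot.close_job(): hands the job in, once; it reports no verdict.
The state is a dict: "time_s": time; "qpos": joint angles; "dq": joint speeds; "joint_efforts": joint torques, N m; "tool_pos": TCP position; "ee_rot": TCP orientation; "wrist_force": force on the tool from outside, world axes, zero at the start; "wrist_torque": the same for the moment, N m; "width": opening from 0.0 (shut) to 1.0 (fully open).
Only numpy, scipy, OpenCV 4.12 (cv2) and the standard library are available. Lean on these libraries where they do the work, as an engineer would, in place of code of your own. Each camera call takes 0.05 s, during which the arm holds its last target.

TASK

Kit up the four repair trays: pick out the four ball bearings lying on the bench and lay each one flat on the floor of the tray whose flange housing has the bore it fits, in the free space beside the housing (largest bearing with the largest bore, and so on down to the smallest). Set every bearing down gently, never drop it, and leave the plain distance ring and the bar stub where they are.

Things in the scene. Friction and masses are not known exactly. Their poses are not given: they have to be found in the camera images.
- bearing_xl: the largest of the four ball bearings, a loose steel ring with a black seal between its bright outer and inner rings: outside diameter 62 mm, bore 30 mm (open right through), 16 mm high, lying flat on the bench. Origin: centre of its underside; z is its axis, up. Take it across its outside. Every yaw is alike
- bearing_l: the second largest of the four ball bearings, a loose steel ring with a black seal between its bright outer and inner rings: outside diameter 52 mm, bore 25 mm (open right through), 15 mm high, lying flat on the bench. Origin: centre of its underside; z is its axis, up. Take it across its outside. Every yaw is alike
- bearing_m: the second smallest of the four ball bearings, a loose steel ring with a black seal between its bright outer and inner rings: outside diameter 42 mm, bore 20 mm (open right through), 12 mm high, lying flat on the bench. Origin: centre of its underside; z is its axis, up. Take it across its outside. Every yaw is alike
- bearing_s: the smallest of the four ball bearings, a loose steel ring with a black seal between its bright outer and inner rings: outside diameter 32 mm, bore 12 mm (open right through), 10 mm high, lying flat on the bench. Origin: centre of its underside; z is its axis, up. Take it across its outside. Every yaw is alike
- tray_xl: fixed cream job tray, 226 (x) by 134 mm (y), floor 3 mm and walls 3 mm thick, rim 16 mm above the bench; origin: centre of its underside, z up, x away from the robot. At x = +55 mm lies, fixed, the largest of four dark flange housings: empty round boss, bore 62 mm, 81 mm across, 32 mm high above the floor; four lugs reach 67 mm diagonally. The near half, x -110 to 0 mm, is free floor 128 mm wide
- tray_l: fixed cream job tray, 226 (x) by 134 mm (y), floor 3 mm and walls 3 mm thick, rim 16 mm above the bench; origin: centre of its underside, z up, x away from the robot. At x = +55 mm lies, fixed, the second largest of four dark flange housings: empty round boss, bore 52 mm, 71 mm across, 29 mm high above the floor; four lugs reach 61 mm diagonally. The near half, x -110 to 0 mm, is free floor 128 mm wide
- tray_m: fixed cream job tray, 226 (x) by 134 mm (y), floor 3 mm and walls 3 mm thick, rim 16 mm above the bench; origin: centre of its underside, z up, x away from the robot. At x = +55 mm lies, fixed, the second smallest of four dark flange housings: empty round boss, bore 42 mm, 61 mm across, 25 mm high above the floor; four lugs reach 51 mm diagonally. The near half, x -110 to 0 mm, is free floor 128 mm wide
- tray_s: fixed cream job tray, 226 (x) by 134 mm (y), floor 3 mm and walls 3 mm thick, rim 16 mm above the bench; origin: centre of its underside, z up, x away from the robot. At x = +55 mm lies, fixed, the smallest of four dark flange housings: empty round boss, bore 32 mm, 51 mm across, 22 mm high above the floor; four lugs reach 43 mm diagonally. The near half, x -110 to 0 mm, is free floor 128 mm wide
- spacer: plain aluminium distance ring, 47 mm outside, 35 mm bore, 14 mm high, lying loose among the bearings: it has no inner ring and no black seal and belongs to another job. Origin: centre of its underside; z up. To be left where it is
- bar: stub of aluminium round bar standing upright and loose on the bench among the bearings, diameter 40 mm, 60 mm high. Origin: centre of its underside; z up. To be left where it stands
Mind the look-alikes: they are no part of the job. Leave any blue look-alike of the bearing_l alone. Leave any orange look-alike of the bearing_s alone.

How it is judged:
At the end, for the whole second after the job is handed in: Each bearing lies flat (0.08 rad) on the floor of the tray whose housing bore matches it (underside under 6 mm above the tray's underside), anywhere in the free space, released and at rest (under 0.02 m/s); the distance ring and the upright bar stub are within 30 mm of their starts (x of bearing_xl in the frame of tray_xl between -0.113 and 0.02 m and y of bearing_xl in the frame of tray_xl between -0.067 and 0.067 m and angle between each of bearing_xl, bearing_l, bearing_m, bearing_s's own z axis and vertical below 0.08 rad and z of bearing_xl in the frame of tray_xl below 0.006 m and linear speed of each of bearing_xl, bearing_l, bearing_m, bearing_s below 0.02 m/s and x of bearing_l in the frame of tray_l between -0.113 and 0.02 m and y of bearing_l in the frame of tray_l between -0.067 and 0.067 m and z of bearing_l in the frame of tray_l below 0.006 m and x of bearing_m in the frame of tray_m between -0.113 and 0.02 m and y of bearing_m in the frame of tray_m between -0.067 and 0.067 m and z of bearing_m in the frame of tray_m below 0.006 m and x of bearing_s in the frame of tray_s between -0.113 and 0.02 m and y of bearing_s in the frame of tray_s between -0.067 and 0.067 m and z of bearing_s in the frame of tray_s below 0.006 m and distance of each of spacer, bar from where it was at the start of the episode below 0.03 m and angle between bar's own z axis and vertical below 0.3 rad); the robot touches nothing.
It fails at once if a bearing is dropped, thrown or knocked: it moves faster than 0.6 m/s (a fall of about 18 mm) while the fingers do not hold it ((linear speed of bearing_xl above 0.6 m/s and contact force between the fingers and bearing_xl below 0.1 N) or (linear speed of bearing_l above 0.6 m/s and contact force between the fingers and bearing_l below 0.1 N) or (linear speed of bearing_m above 0.6 m/s and contact force between the fingers and bearing_m below 0.1 N) or (linear speed of bearing_s above 0.6 m/s and contact force between the fingers and bearing_s below 0.1 N)).
It fails at once if the plain distance ring is shifted by more than 30 mm (distance of spacer from where it was at the start of the episode above 0.03 m).
It fails at once if the bar stub is shifted by more than 30 mm (distance of bar from where it was at the start of the episode above 0.03 m).
It fails at once if the bar stub is tipped over (angle between bar's own z axis and vertical above 0.5 rad).
It also fails if it takes over 99 s, if anything falls off the work surface, if the arm or the gripper's body presses on something with over 40 N, if the wrist force passes 120 N, or if a joint passes its speed limit or range.

## Working session

There is one attempt and no reset: what is moved stays moved. The work goes in short steps, Python scripts to look and compute and a tool call to move; the robot and the scene stay as the last step left them, time stands still between calls to the robot, and variables do not carry over. Pictures are saved under pics/ and viewed, and the job is handed in when it is done.

Besides the shell and the picture viewer there is one more tool, called after "Emit:" as name(argument=value, ...) on one line, values as JSON. arm_command: Moves the arm, as the interface text tells. Its arguments: {"type":"object","properties":{"plan":{"type":"string"}},"required":["plan"]}

```bash
mkdir -p pics; ls
cat > h.py <<'E'
import numpy as np,cv2
from workcell import robot, viewer
def undist(c,u,v):
    K=np.array(c["K"]);k1=c["k1"]
    p=cv2.undistortPoints(np.array([[[u,v]]],float),K,np.array([k1,0,0,0,0.]))[0,0]
    return np.array([p[0],-p[1],-1.])
def ray(name,u,v,pose=None):
    c=viewer.get_calibration(name);d=undist(c,u,v)
    if name!="wrist": T=np.linalg.inv(np.array(c["camera_from_world"]))
    else:
        from scipy.spatial.transform import Rotation as R
        s=pose or robot.read_state();W=np.eye(4);W[:3,:3]=R.from_euler('xyz',s["ee_rot"]).as_matrix();W[:3,3]=s["tool_pos"]
        T=W@np.array(c["T_tool_cam"])
    return T[:3,3],T[:3,:3]@d
def onz(name,u,v,z,pose=None):
    o,d=ray(name,u,v,pose);return o+d*(z-o[2])/d[2]
E
python3 - <<'E'
from h import *
s=robot.read_state();print(s)
for n in ("scene","top","wrist"):
    cv2.imwrite(f"pics/{n}0.png",viewer.grab_frame(n));c=viewer.get_calibration(n);print(n,c)
E
```

```text
pics
{'time_s': 0.0, 'qpos': array([-1.2150296 ,  0.46839435, -0.01158537,  1.60364677,  0.00598734,
        1.07142515, -0.05629109]), 'dq': array([-0.00031079, -0.00050319,  0.00125805,  0.00020839, -0.00043697,
       -0.00064257,  0.00023628]), 'joint_efforts': array([-9.89343152e-05, -5.32381260e+01,  2.16978329e-02, -2.51303834e+01,
        1.14326138e-02,  7.63333112e-03, -3.52512370e-05]), 'tool_pos': array([0.25222948, 0.59843802, 0.23031761]), 'ee_rot': array([-3.13975764e+00,  1.24169262e-04,  2.74274945e+00]), 'wrist_force': array([ 0.14939997,  0.18383031, -0.28844003]), 'wrist_torque': array([ 0.05110753, -0.01944563,  0.00057515]), 'width': 1.0026271908785511}
scene {'K': array([[589.30903136,   0.        , 331.12152757],
       [  0.        , 589.30903136, 242.21193755],
       [  0.        ,   0.        ,   1.        ]]), 'k1': 0.0006131382500726794, 'camera_from_world': array([[ 0.37736253,  0.92596578,  0.01359759, -0.19063847],
       [-0.72868193,  0.28783713,  0.62142773,  0.34123211],
       [ 0.57150692, -0.24441186,  0.78335348, -1.40163397],
       [ 0.     
[... 360 characters left out ...]
.08986023, -0.50954922],
       [-0.09016731, -0.01253072,  0.9958478 , -1.07027163],
       [ 0.        ,  0.        ,  0.        ,  1.        ]])}
wrist {'K': array([[365.90322158,   0.        , 316.60969004],
       [  0.        , 365.90322158, 238.33185478],
       [  0.        ,   0.        ,   1.        ]]), 'k1': -0.021882508006145045, 'T_tool_cam': array([[-6.00047296e-04,  9.52399213e-01,  3.04853044e-01,
         7.80737496e-02],
       [ 9.99999409e-01,  2.95053830e-04,  1.04653016e-03,
        -1.30402382e-03],
       [ 9.06766445e-04,  3.04853492e-01, -9.52398827e-01,
        -1.42739293e-01],
       [ 0.00000000e+00,  0.00000000e+00,  0.00000000e+00,
         1.00000000e+00]])}
```

View pics/top0.png

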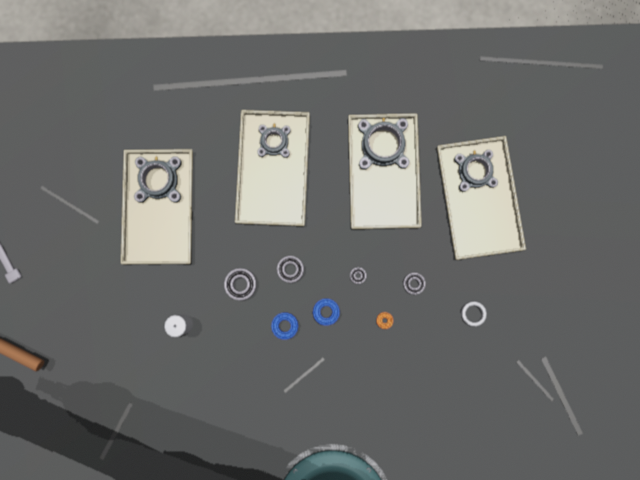

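View pics/scene0.png

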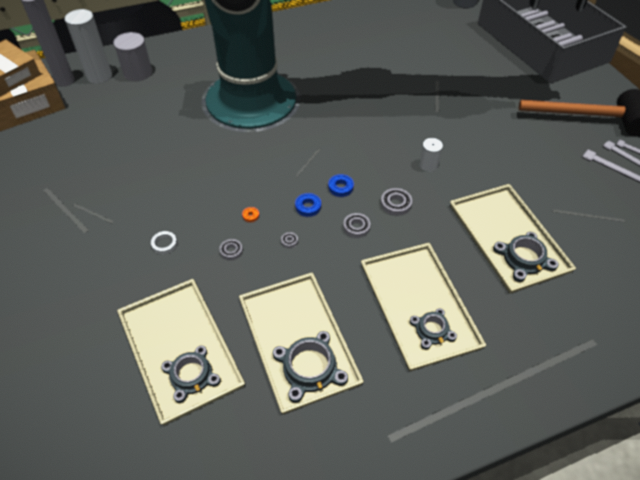

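The top view shows these look-alikes:
- **Steel with seal:** (240,284), (290,269), (414,283) and (358,275).
- **Blue, to leave:** (285,325) and (326,312).
- **Orange, to leave:** (385,320).
- **Other:** plain white ring at (474,313), bar at (175,326).

The trays are at (157,207), (272,168), (384,171) and (481,197). I'll measure diameters next.

Run:
```python
from h import *
from scipy.spatial import cKDTree
im=cv2.imread("pics/top0.png")
hsv=cv2.cvtColor(im,cv2.COLOR_BGR2HSV)
g=cv2.cvtColor(im,cv2.COLOR_BGR2GRAY)
bgd=cv2.medianBlur(g,101)
hh={'xl':(240,284,.016),'l':(290,269,.015),'m':(414,283,.012),'s':(358,275,.010)}
for n,(u,v,h) in hh.items():
    x0,y0=u-28,v-28
    c=g[y0:y0+56,x0:x0+56].astype(int)
    med=np.median(c); m=(np.abs(c-med)>18).astype(np.uint8)
    yy,xx=np.mgrid[:56,:56];m[(xx-28)**2+(yy-28)**2>22**2]=0
    m=cv2.morphologyEx(m,cv2.MORPH_CLOSE,np.ones((3,3)))
    pts=np.argwhere(m)[:,::-1].astype(np.float32)
    (cx,cy),r=cv2.minEnclosingCircle(pts)
    p=onz("top",cx+x0,cy+y0,h);q=onz("top",cx+x0+r,cy+y0,h)
    print(n,"px",cx+x0,cy+y0,"xy",p.round(4),"dia mm",2e3*np.linalg.norm(q-p))
for n,u,v in (('blue',285,325),('blue2',326,312),('or',385,320),('sp',474,313)):
    print(n,onz("top",u,v,.015).round(3))
print('bar',onz("top",175,326,.06).round(3))
# trays: cream mask
m=((hsv[...,0]>15)&(hsv[...,0]<40)&(hsv[...,1]>20)&(hsv[...,2]>130)).astype(np.uint8)
m=cv2.morphologyEx(m,cv2.MORPH_CLOSE,np.ones((7,7)))
cs,_=cv2.findContours(m,cv2.RETR_EXTERNAL,cv2.CHAIN_APPROX_NONE)
for c in cs:
    if cv2.contourArea(c)<3000: continue
    b=cv2.boxPoints(cv2.minAreaRect(cv2.convexHull(c)))
    w=np.array([onz("top",*p,.016) for p in b])
    e=w[1]-w[0];e2=w[2]-w[1]
    L=e if np.linalg.norm(e)>np.linalg.norm(e2) else e2
    L=L if L[0]>0 else -L
    print("tray ctr",w.mean(0).round(3),"sz",np.linalg.norm(e).round(3),np.linalg.norm(e2).round(3),"yaw",np.arctan2(L[1],L[0]).round(3))
big=cv2.resize(im[100:345,110:530],None,fx=1.9,fy=1.9,interpolation=cv2.INTER_CUBIC);cv2.imwrite("pics/crop.png",big)
```

```text
xl px 239.94748878479004 283.9885845184326 xy [0.429  0.1689 0.016 ] dia mm 65.38288213713567
l px 289.5 268.5 xy [0.4573 0.071  0.015 ] dia mm 54.10535997134048
m px 414.44117736816406 282.8529415130615 xy [ 0.4237 -0.1738  0.012 ] dia mm 44.094375831459516
s px 358.0 275.0 xy [ 0.4416 -0.0637  0.01  ] dia mm 33.90281952915485
blue [0.347 0.082 0.015]
blue2 [0.371 0.001 0.015]
or [ 0.353 -0.113  0.015]
sp [ 0.363 -0.287  0.015]
bar [0.352 0.285 0.06 ]
tray ctr [0.589 0.335 0.016] sz 0.232 0.142 yaw -0.008
tray ctr [ 0.591 -0.312  0.016] sz 0.142 0.234 yaw 0.109
tray ctr [ 0.649 -0.122  0.016] sz 0.142 0.231 yaw -0.015
tray ctr [0.662 0.103 0.016] sz 0.232 0.142 yaw -0.055
```

View pics/crop.png

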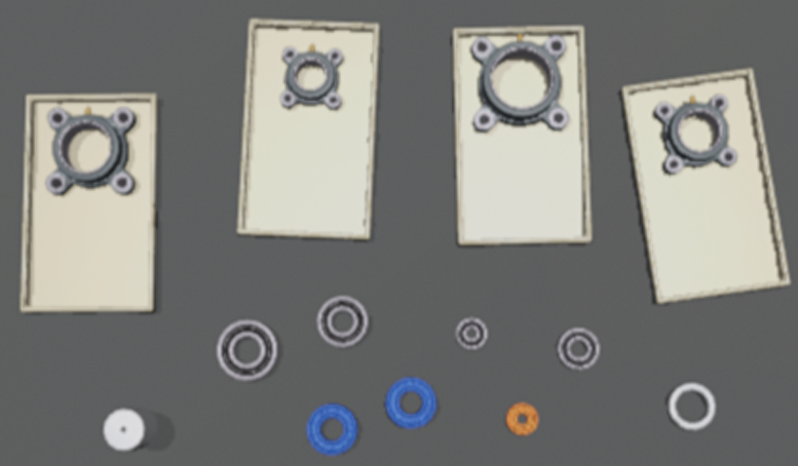

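The tray match from bore sizes: left is L, then S, XL, and the rightmost is M. Bearing diameters measure 65, 54, 44 and 34 mm, all slightly over nominal but in the right order, so the choice of bearings is clear. The crop confirms it: all four chosen rings show black seals. I'll move over the XL bearing next.

Emit:
arm_command(plan="-1 15 -37 0 0 0 0.1; -1 15 -37 0 0 0 0.1; -1 15 -37 0 0 0 0.1; -1 15 -37 0 0 0 0.1; -1 15 -37 0 0 0 0; -1 15 -37 0 0 0 0; -1 15 -37 -5 0 0 0; -1 15 -37 -5 0 0 0; -1 15 -37 -5 0 0 0; -1 15 -37 -5 0 0 0")

```text
time_s: 0.98
tool_pos: [0.4027, 0.227, 0.2112]
ee_rot: [3.141, 0.0, -3.14]
wrist_force: [1.1, 0.4, -0.8]
width: 1.004
```

Emit:
arm_command(plan="-1 14 -30 -20 0 0 0; -1 14 -30 -20 0 0 0; -1 0 0 -20 0 0 0; -1 0 0 0 0 0 0; -1 0 0 0 0 0 0")

```text
time_s: 1.4
tool_pos: [0.4297, 0.1689, 0.1508]
ee_rot: [-3.141, -0.002, -3.141]
wrist_force: [0.5, 0.3, 0.8]
width: 0.999
```

```bash
cat > look.py <<'E'
from h import *
import sys
s=robot.read_state();im=viewer.grab_frame("wrist")
print("t",s["time_s"],s["tool_pos"].round(4),s["ee_rot"].round(4),"w",round(s["width"],3),"F",s["wrist_force"].round(1))
cv2.imwrite(f"pics/{sys.argv[1]}.png",im)
import pickle;pickle.dump((s,im),open(sys.argv[1]+".pkl","wb"))
E
python3 look.py w1
```

```text
t 1.4 [0.4297 0.1689 0.1508] [-3.1408e+00 -2.3000e-03 -3.1406e+00] w 0.999 F [0.5 0.3 0.8]
```

View pics/w1.png

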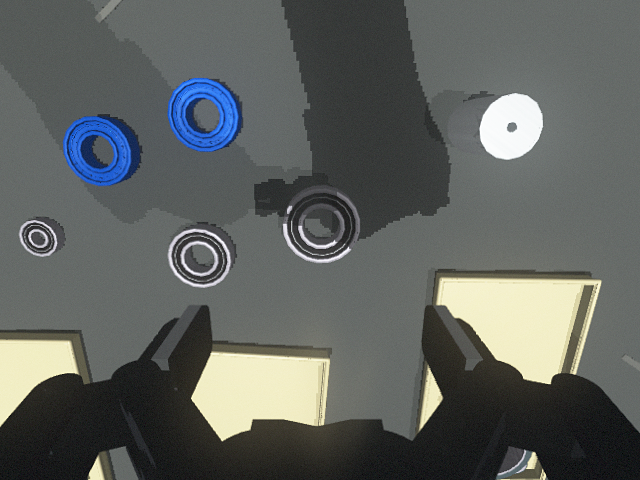

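The wrist view shows XL centred near (321,224) in the arm's shadow, L at (201,256) and S at (40,237). I'll cross-check those positions against the top view.

Run:
```python
from h import *
import pickle
s,im=pickle.load(open("w1.pkl","rb"))
for n,u,v,h in (('xl',321,224,.016),('l',201,256,.015),('s',40,237,.01),('bar',511,127,.06)):
    print(n,onz("wrist",u,v,h,s).round(4))
for u in (285,360): print(onz("wrist",u,224,.016,s).round(4))
```

```text
xl [0.4277 0.1708 0.016 ]
l [0.455  0.0733 0.015 ]
s [ 0.4405 -0.0607  0.01  ]
bar [0.3536 0.287  0.06  ]
[0.4277 0.1425 0.016 ]
[0.4277 0.2015 0.016 ]
```

Emit:
arm_command(plan="-0.74 -1 1 -30 0 0 0; -0.74 0 0 -35 0 0 0; -0.74 0 0 -35 0 0 0; -0.74 0 0 -30 0 0 0; -0.74 0 0 -10 0 0 0; -0.74 0 0 -5 0 0 0; -0.74 0 0 0 0 0 0; -0.74 0 0 0 0 0 0")

```text
time_s: 2.12
tool_pos: [0.4306, 0.171, 0.0078]
ee_rot: [3.14, 0.002, -3.14]
wrist_force: [0.1, 0.2, -0.4]
width: 0.871
```

```bash
python3 look.py w2
```

```text
t 2.1167 [0.4306 0.171  0.0078] [ 3.1402e+00  2.4000e-03 -3.1397e+00] w 0.871 F [ 0.1  0.2 -0.4]
```

View pics/w2.png

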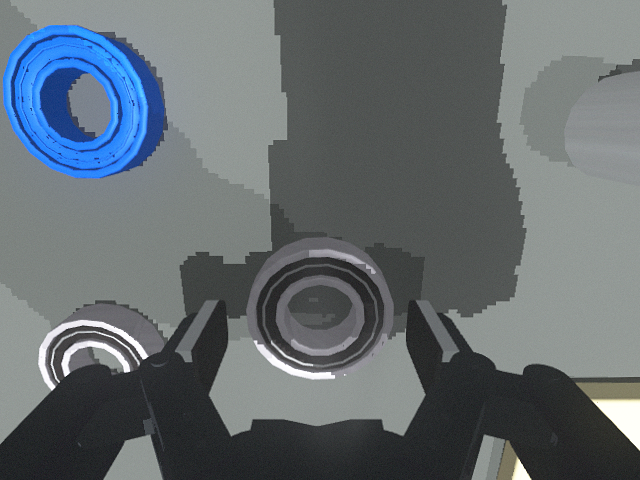

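The fingers straddle XL, which is centred at (320,312). The left finger clears L. I'll creep down until the tips touch.

Emit:
arm_command(plan="-0.74 -1 0 -4 0 0 0; -0.74 -1 0 -4 0 0 0; -0.74 0 0 -1 0 0 0; -0.74 0 0 0 0 0 0")

```text
time_s: 2.5
tool_pos: [0.4273, 0.17, -0.0027]
ee_rot: [3.142, -0.0, -3.14]
wrist_force: [-0.2, -0.3, 0.5]
width: 0.87
```

Emit:
arm_command(plan="-0.74 0 0 -2 0 0 0; -0.74 0 0 -1 0 0 0; -0.74 0 0 0 0 0 0")

```text
time_s: 2.75
tool_pos: [0.4273, 0.1699, -0.0059]
ee_rot: [-3.141, -0.0, -3.141]
wrist_force: [0.4, -0.7, 0.3]
width: 0.871
```

Emit:
arm_command(plan="-0.5 0 0 0 0 0 0; 1 0 0 0 0 0 0; 1 0 0 0 0 0 0; 1 0 0 0 0 0 0; 1 0 0 0 0 0 0; 1 0 0 0 0 0 0")

```text
time_s: 3.25
tool_pos: [0.4277, 0.1705, -0.0048]
ee_rot: [3.141, 0.001, -3.14]
wrist_force: [-1.8, 0.6, 10.8]
width: 0.696
```

Emit:
arm_command(plan="1 0 0 5 0 0 0; 1 0 0 10 0 0 0; 1 0 0 15 0 0 0; 1 0 0 20 0 0 0; 1 0 0 15 0 0 0; 1 0 0 0 0 0 0")

```text
time_s: 3.75
tool_pos: [0.4291, 0.1707, 0.0621]
ee_rot: [3.139, 0.005, -3.141]
wrist_force: [0.3, 0.3, -1.3]
width: 0.699
```

```bash
python3 look.py w3
```

```text
t 3.75 [0.4291 0.1707 0.0621] [ 3.1393  0.0046 -3.1407] w 0.699 F [ 0.3  0.3 -1.3]
```

View pics/w3.png

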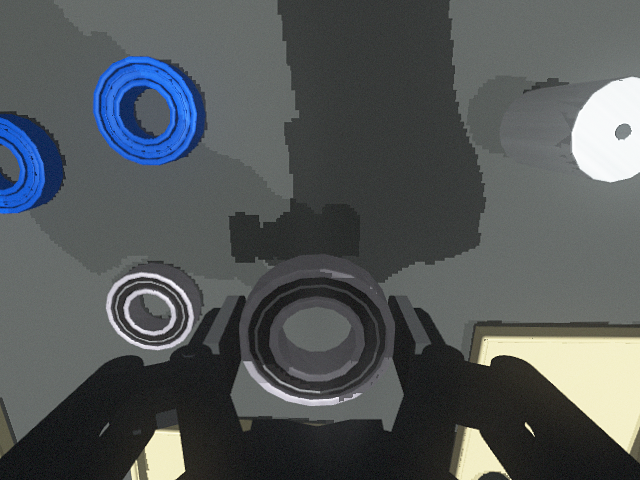

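XL is held level, with tips and underside at bench level at TCP z≈-5 mm. I'll carry it to tray_xl, target (0.594,-0.121).

Emit:
arm_command(plan="1 8 -14 15 0 0 0; 1 15 -27 10 0 0 0; 1 20 -35 0 0 0 0; 1 20 -35 0 0 0 0; 1 20 -35 0 0 0 0; 1 20 -35 0 0 0 0; 1 20 -35 0 0 0 0; 1 20 -35 0 0 0 0; 1 15 -27 0 0 0 0; 1 7 -14 0 0 0 0")

```text
time_s: 4.63
tool_pos: [0.5931, -0.1274, 0.0832]
ee_rot: [-3.139, -0.0, 3.138]
wrist_force: [-0.9, 0.5, -0.8]
width: 0.697
```

Emit:
arm_command(plan="1 0 0 -25 0 0 0; 1 0 0 -25 0 0 0; 1 0 0 -15 0 0 0; 1 0 0 0 0 0 0; 1 0 0 0 0 0 0")

```text
time_s: 5.05
tool_pos: [0.591, -0.1212, 0.0178]
ee_rot: [3.141, -0.004, -3.14]
wrist_force: [0.5, 0.9, -1.2]
width: 0.695
```

```bash
python3 look.py w4; python3 -c "
from h import *
cv2.imwrite('pics/top4.png',viewer.grab_frame('top'))"
```

```text
t 5.05 [ 0.591  -0.1212  0.0178] [ 3.1408 -0.0036 -3.1398] w 0.695 F [ 0.5  0.9 -1.2]
```

View pics/w4.png

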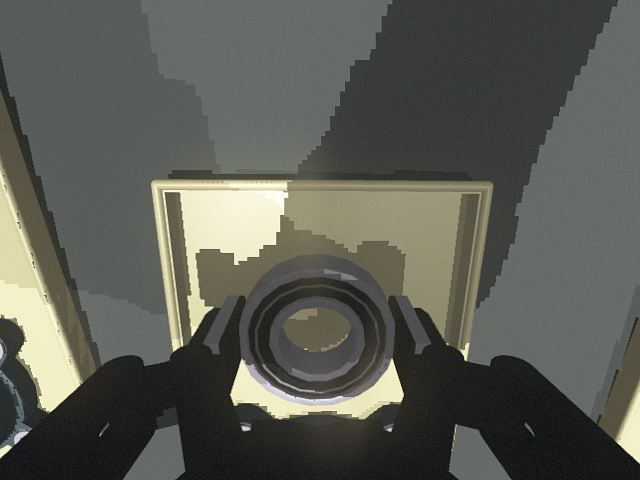

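View pics/top4.png

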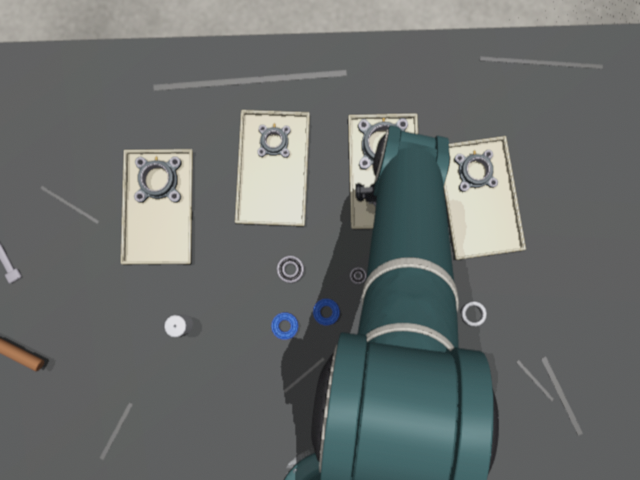

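XL hangs centred over the free half of tray_xl; the tray edge is at row 185, with side walls at columns 165 and 480. I'll lower it gently.

Emit:
arm_command(plan="1 0 0 -6 0 0 0; 1 0 0 -6 0 0 0; 1 0 0 -3 0 0 0; 1 0 0 -2 0 0 0; 1 0 0 -1 0 0 0; 1 0 0 0 0 0 0; 1 0 0 0 0 0 0")

```text
time_s: 5.73
tool_pos: [0.5925, -0.1221, 0.0013]
ee_rot: [-3.142, 0.0, -3.141]
wrist_force: [-1.0, -0.2, -1.0]
width: 0.695
```

Emit:
arm_command(plan="1 0 0 -1 0 0 0; 1 0 0 -1 0 0 0; 1 0 0 0 0 0 0")

```text
time_s: 5.98
tool_pos: [0.5924, -0.122, -0.0008]
ee_rot: [3.142, -0.0, -3.14]
wrist_force: [0.3, 0.1, -0.7]
width: 0.692
```

Emit:
arm_command(plan="1 0 0 -1 0 0 0; 1 0 0 -1 0 0 0; 1 0 0 0 0 0 0")

```text
time_s: 6.23
tool_pos: [0.5926, -0.122, -0.0017]
ee_rot: [3.141, 0.0, -3.14]
wrist_force: [-2.4, 0.9, 7.5]
width: 0.697
```

It touches the floor with 7.5 N. I'll release slowly and rise.

Emit:
arm_command(plan="-0.36 0 0 0 0 0 0; -0.42 0 0 0 0 0 0; -0.5 0 0 0 0 0 0; -0.6 0 0 0 0 0 0; -0.7 0 0 0 0 0 0; -0.7 0 0 3 0 0 0; -0.7 0 0 10 0 0 0; -0.7 0 0 20 0 0 0; -0.7 0 0 30 0 0 0; -0.7 0 0 20 0 0 0")

```text
time_s: 7.07
tool_pos: [0.5931, -0.1223, 0.0829]
ee_rot: [-3.141, 0.002, -3.141]
wrist_force: [0.8, -0.0, 0.7]
width: 0.847
```

```bash
python3 look.py w5
```

```text
t 7.0667 [ 0.5931 -0.1223  0.0829] [-3.1413e+00  1.8000e-03 -3.1407e+00] w 0.847 F [ 0.8 -0.   0.7]
```

View pics/w5.png

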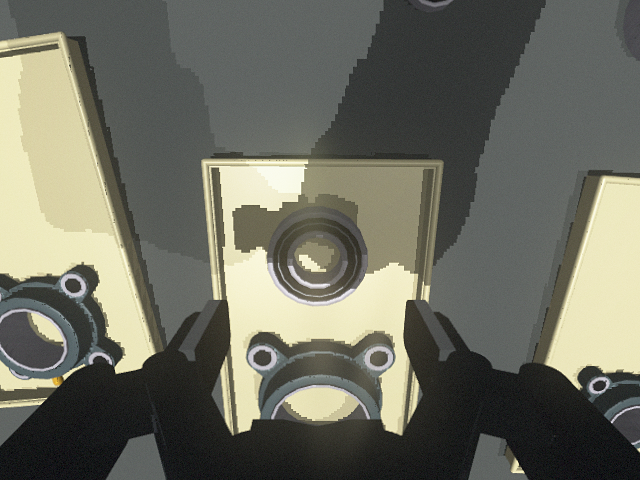

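XL lies flat in tray_xl at (316,256), clear of the housing and walls. Next is M.

Emit:
arm_command(plan="-0.3 -20 -5 25 0 0 0; -0.3 -36 -11 15 0 0 0; -0.3 -36 -11 5 0 0 0; -0.3 -36 -11 0 0 0 0; -0.3 -30 -9 0 0 0 0; -0.3 -12 -3 0 0 0 0; -0.3 0 0 0 0 0 0; -0.3 0 0 0 0 0 0")

```text
time_s: 7.78
tool_pos: [0.4233, -0.1722, 0.1261]
ee_rot: [-3.141, 0.002, -3.141]
wrist_force: [0.8, -0.2, -0.3]
width: 0.648
```

```bash
python3 look.py w6
```

```text
t 7.7833 [ 0.4233 -0.1722  0.1261] [-3.1413e+00  2.3000e-03 -3.1412e+00] w 0.648 F [ 0.8 -0.2 -0.3]
```

View pics/w6.png

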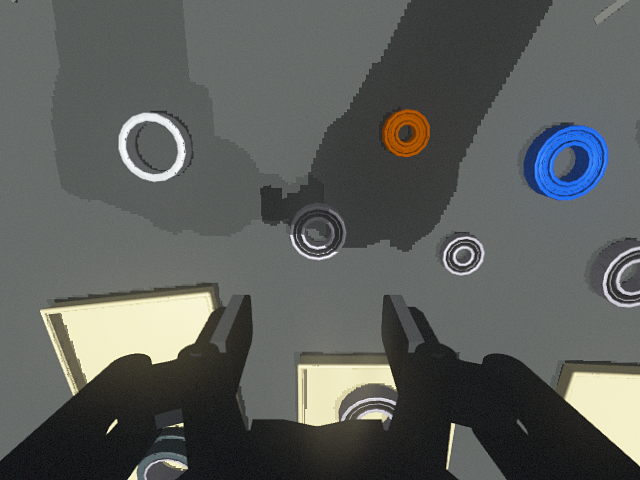

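M is at (318,232), between the fingers and free of neighbours.

Run:
```python
from h import *
import pickle
s,im=pickle.load(open("w6.pkl","rb"))
for n,u,v,h in (('m',318.5,232.5,.012),('s',463,254.5,.01)):
    print(n,onz("wrist",u,v,h,s).round(4))
```

```text
m [ 0.4226 -0.1723  0.012 ]
s [ 0.4405 -0.0631  0.01  ]
```

Emit:
arm_command(plan="-0.3 0 0 -25 0 0 0; -0.3 0 0 -40 0 0 0; -0.3 0 0 -35 0 0 0; -0.3 0 0 -17 0 0 0; -0.3 0 0 -6 0 0 0; -0.3 0 0 -3 0 0 0; -0.3 0 0 0 0 0 0; -0.3 0 0 0 0 0 0")

```text
time_s: 8.5
tool_pos: [0.4238, -0.1722, 0.0002]
ee_rot: [-3.141, 0.002, -3.14]
wrist_force: [-0.5, -0.7, -0.4]
width: 0.65
```

Emit:
arm_command(plan="0 0 0 0 0 0 0; 1 0 0 0 0 0 0; 1 0 0 0 0 0 0; 1 0 0 0 0 0 0; 1 0 0 0 0 0 0")

```text
time_s: 8.92
tool_pos: [0.4237, -0.1723, 0.001]
ee_rot: [-3.141, 0.003, -3.14]
wrist_force: [-0.3, 0.1, 8.0]
width: 0.461
```

Emit:
arm_command(plan="1 0 0 8 0 0 0; 1 0 0 20 0 0 0; 1 5 -8 25 0 0 0; 1 13 -17 20 0 0 0; 1 22 -29 0 0 0 0; 1 22 -29 0 0 0 0; 1 22 -29 0 0 0 0; 1 18 -22 -5 0 0 0; 1 10 -12 -15 0 0 0; 1 0 0 -20 0 0 0")

```text
time_s: 9.75
tool_pos: [0.538, -0.3229, 0.035]
ee_rot: [-3.136, 0.007, 3.14]
wrist_force: [0.1, -0.2, -0.7]
width: 0.461
```

Emit:
arm_command(plan="1 0 0 -12 0 0 0; 1 0 0 0 0 0 0; 1 0 0 0 0 0 0")

```text
time_s: 10.0
tool_pos: [0.5337, -0.3172, 0.0202]
ee_rot: [3.141, -0.001, -3.14]
wrist_force: [-0.1, -0.3, -1.1]
width: 0.457
```

```bash
python3 look.py w7
```

```text
t 10.0 [ 0.5337 -0.3172  0.0202] [ 3.1406e+00 -1.4000e-03 -3.1400e+00] w 0.457 F [-0.1 -0.3 -1.1]
```

View pics/w7.png

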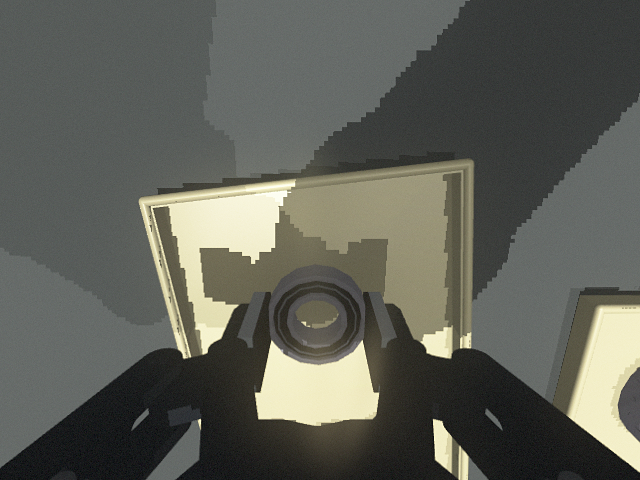

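M is held at (317,315), over the free half of tray_m. Lowering it now.

Emit:
arm_command(plan="1 0 0 -6 0 0 0; 1 0 0 -5 0 0 0; 1 0 0 -2 0 0 0; 1 0 0 -1 0 0 0; 1 0 0 -1 0 0 0; 1 0 0 0 0 0 0")

```text
time_s: 10.55
tool_pos: [0.5344, -0.318, 0.0052]
ee_rot: [3.141, -0.0, -3.14]
wrist_force: [-0.3, 0.2, -2.1]
width: 0.454
```

Emit:
arm_command(plan="1 0 0 -1 0 0 0; 1 0 0 -1 0 0 0; 1 0 0 0 0 0 0")

```text
time_s: 10.8
tool_pos: [0.5346, -0.3182, 0.0042]
ee_rot: [3.142, 0.0, -3.141]
wrist_force: [-2.2, 0.7, 4.8]
width: 0.458
```

Emit:
arm_command(plan="0.12 0 0 0 0 0 0; 0.05 0 0 0 0 0 0; -0.05 0 0 0 0 0 0; -0.15 0 0 0 0 0 0; -0.2 0 0 0 0 0 0; -0.2 0 0 3 0 0 0; -0.2 0 0 10 0 0 0; -0.2 0 0 20 0 0 0; -0.2 0 0 30 0 0 0; -0.2 0 0 20 0 0 0")

```text
time_s: 11.63
tool_pos: [0.5351, -0.3185, 0.089]
ee_rot: [-3.141, 0.002, -3.141]
wrist_force: [0.6, 0.3, 0.7]
width: 0.602
```

```bash
python3 look.py w8
```

```text
t 11.6333 [ 0.5351 -0.3185  0.089 ] [-3.1406e+00  1.8000e-03 -3.1407e+00] w 0.602 F [0.6 0.3 0.7]
```

View pics/w8.png

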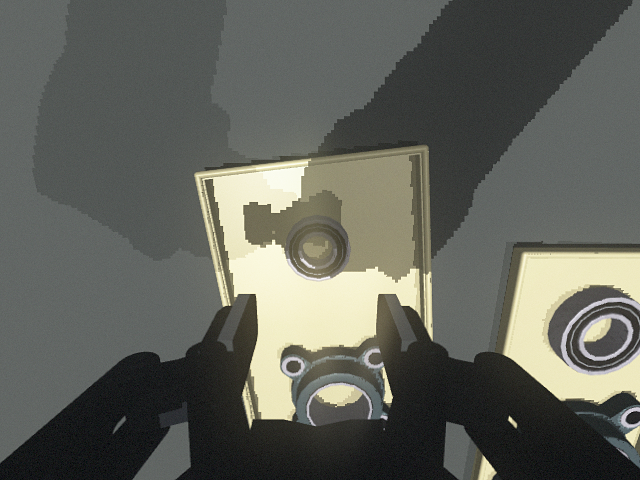

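M lies flat in tray_m at (318,247). Next is S.

Emit:
arm_command(plan="0 -6 15 20 0 0 0; 0 -12 32 10 0 0 0; 0 -14 38 5 0 0 0; 0 -14 38 0 0 0 0; 0 -14 38 0 0 0 0; 0 -14 38 0 0 0 0; 0 -12 34 0 0 0 0; 0 -9 22 0 0 0 0; 0 0 0 0 0 0 0; 0 0 0 0 0 0 0")

```text
time_s: 12.52
tool_pos: [0.4396, -0.0619, 0.1221]
ee_rot: [3.141, 0.001, -3.137]
wrist_force: [-0.1, -0.7, -0.1]
width: 0.497
```

```bash
python3 look.py w9
```

```text
t 12.5167 [ 0.4396 -0.0619  0.1221] [ 3.1414e+00  1.4000e-03 -3.1375e+00] w 0.497 F [-0.1 -0.7 -0.1]
```

View pics/w9.png

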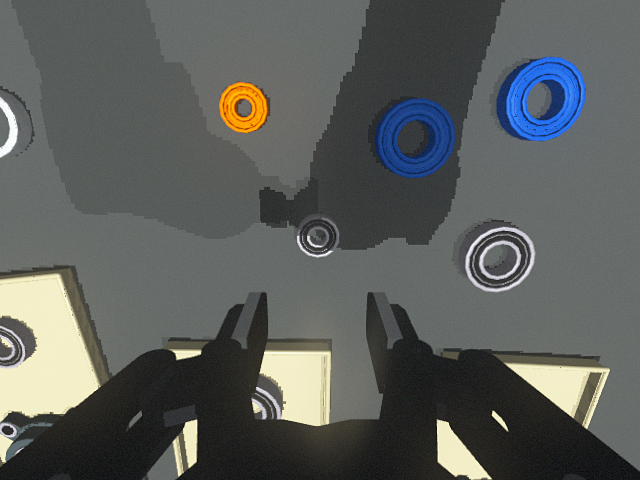

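Run:
```python
from h import *
import pickle
s,im=pickle.load(open("w9.pkl","rb"))
for n,u,v,h in (('s',318,235.5,.01),('l',499.5,256.5,.015)):
    print(n,onz("wrist",u,v,h,s).round(4))
```

```text
s [ 0.4405 -0.0623  0.01  ]
l [0.4545 0.0706 0.015 ]
```

Emit:
arm_command(plan="0 1 0 -25 0 0 0; 0 0 0 -40 0 0 0; 0 0 0 -30 0 0 0; 0 0 0 -15 0 0 0; 0 0 0 -6 0 0 0; 0 0 0 -2 0 0 0; 0 0 0 0 0 0 0; 0 0 0 0 0 0 0")

```text
time_s: 13.23
tool_pos: [0.4415, -0.0637, 0.0042]
ee_rot: [-3.141, 0.002, -3.141]
wrist_force: [-0.1, -0.2, -0.4]
width: 0.502
```

Emit:
arm_command(plan="0.2 0 0 0 0 0 0; 1 0 0 0 0 0 0; 1 0 0 0 0 0 0; 1 0 0 0 0 0 0; 1 0 0 0 0 0 0")

```text
time_s: 13.65
tool_pos: [0.4416, -0.0633, 0.005]
ee_rot: [-3.141, 0.003, -3.141]
wrist_force: [-1.2, -0.7, 9.4]
width: 0.327
```

Emit:
arm_command(plan="1 0 0 5 0 0 0; 1 0 0 12 0 0 0; 1 0 0 20 0 0 0; 1 0 0 20 0 0 0; 1 0 0 0 0 0 0")

```text
time_s: 14.07
tool_pos: [0.443, -0.0632, 0.0639]
ee_rot: [-3.141, 0.007, -3.14]
wrist_force: [0.8, 0.2, -0.2]
width: 0.325
```

```bash
python3 look.py w10; python3 -c "
from h import *
cv2.imwrite('pics/sc10.png',cv2.resize(viewer.grab_frame('scene')[150:390,150:470],None,fx=2.4,fy=2.4))"
```

```text
t 14.0667 [ 0.443  -0.0632  0.0639] [-3.1414  0.0069 -3.1404] w 0.325 F [ 0.8  0.2 -0.2]
```

View pics/w10.png

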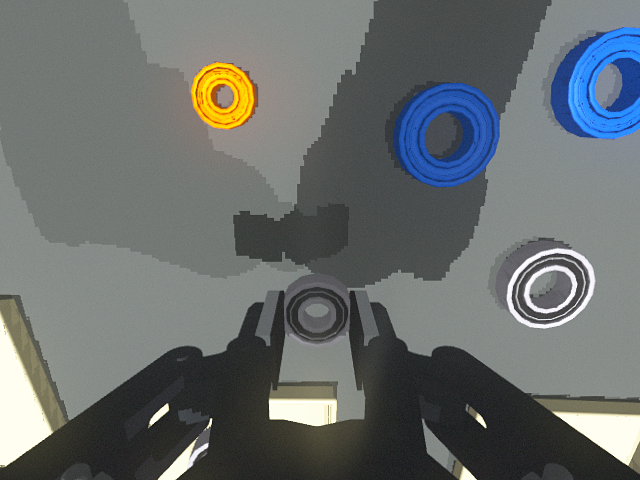

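View pics/sc10.png

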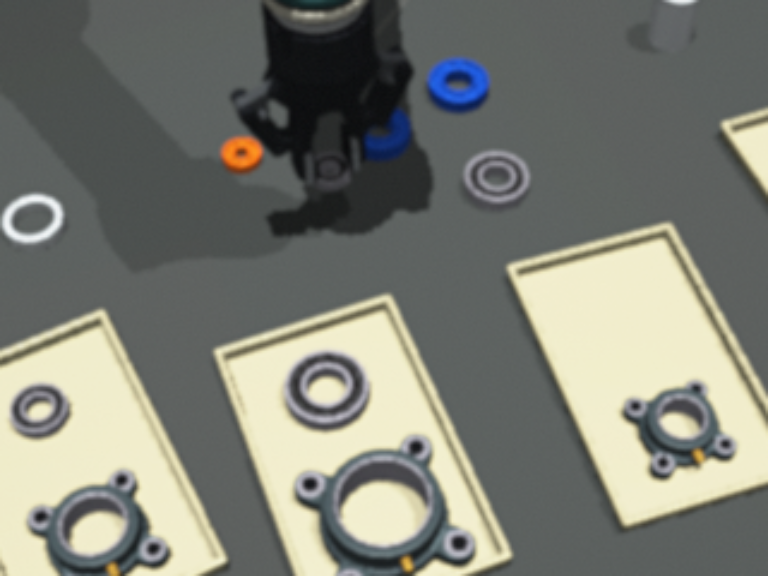

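S is held level between the pads at (317,310), and XL and M sit properly in their trays. I'll carry S to tray_s.

Emit:
arm_command(plan="1 12 13 15 0 0 0; 1 23 23 5 0 0 0; 1 27 28 0 0 0 0; 1 27 28 0 0 0 0; 1 27 28 0 0 0 0; 1 25 25 0 0 0 0; 1 15 15 -10 0 0 0; 1 9 9 -20 0 0 0; 1 0 0 -20 0 0 0; 1 0 0 0 0 0 0")

```text
time_s: 15.0
tool_pos: [0.602, 0.1064, 0.0253]
ee_rot: [-3.14, -0.008, -3.139]
wrist_force: [-2.0, -0.7, -0.7]
width: 0.325
```

Emit:
arm_command(plan="1 0 0 -8 0 0 0; 1 0 0 0 0 0 0; 1 0 0 0 0 0 0")

```text
time_s: 15.25
tool_pos: [0.6053, 0.1053, 0.0225]
ee_rot: [-3.141, -0.0, -3.141]
wrist_force: [-0.4, -0.3, -1.1]
width: 0.323
```

```bash
python3 look.py w11
```

```text
t 15.25 [0.6053 0.1053 0.0225] [-3.1414e+00 -1.0000e-04 -3.1414e+00] w 0.323 F [-0.4 -0.3 -1.1]
```

View pics/w11.png

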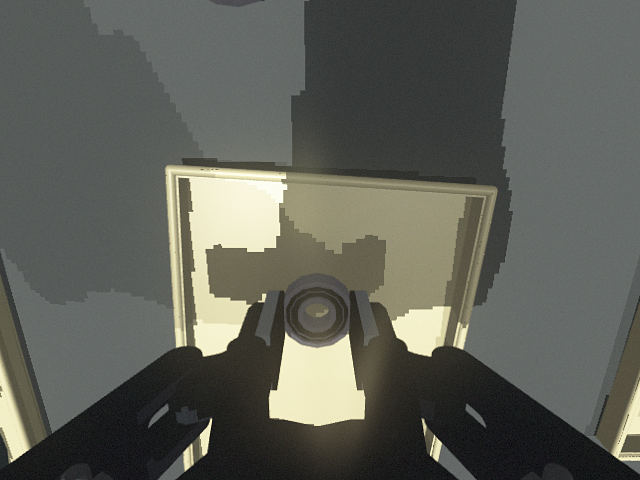

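S is over tray_s, with walls at columns 175 and 480. Lowering it.

Emit:
arm_command(plan="1 0 0 -6 0 0 0; 1 0 0 -4 0 0 0; 1 0 0 -2 0 0 0; 1 0 0 -1 0 0 0; 1 0 0 -1 0 0 0; 1 0 0 0 0 0 0")

```text
time_s: 15.8
tool_pos: [0.6055, 0.106, 0.0083]
ee_rot: [3.142, -0.0, -3.14]
wrist_force: [0.1, -0.0, -0.3]
width: 0.328
```

Emit:
arm_command(plan="1 0 0 -1 0 0 0; 1 0 0 0 0 0 0")

```text
time_s: 15.97
tool_pos: [0.6056, 0.106, 0.0081]
ee_rot: [3.141, 0.0, -3.14]
wrist_force: [-2.2, 0.4, 5.0]
width: 0.331
```

Emit:
arm_command(plan="0.38 0 0 0 0 0 0; 0.3 0 0 0 0 0 0; 0.2 0 0 0 0 0 0; 0.1 0 0 0 0 0 0; 0.05 0 0 0 0 0 0; 0.05 0 0 3 0 0 0; 0.05 0 0 10 0 0 0; 0.05 0 0 20 0 0 0; 0.05 0 0 30 0 0 0; 0.05 0 0 20 0 0 0")

```text
time_s: 16.8
tool_pos: [0.6062, 0.106, 0.093]
ee_rot: [3.141, 0.002, -3.141]
wrist_force: [-0.0, 0.2, 0.3]
width: 0.475
```

```bash
python3 look.py w12
```

```text
t 16.8 [0.6062 0.106  0.093 ] [ 3.1412e+00  2.0000e-03 -3.1406e+00] w 0.475 F [-0.   0.2  0.3]
```

View pics/w12.png

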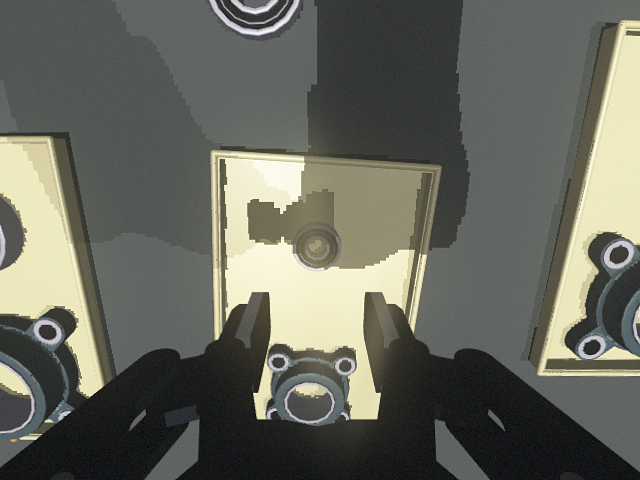

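S lies flat in tray_s at (317,245). Next is L.

Emit:
arm_command(plan="-0.5 -20 -5 20 0 0 0; -0.5 -35 -8 10 0 0 0; -0.5 -35 -8 0 0 0 0; -0.5 -35 -7 0 0 0 0; -0.5 -18 -4 0 0 0 0; -0.5 -8 -2 0 0 0 0; -0.5 0 0 0 0 0 0; -0.5 0 0 0 0 0 0")

```text
time_s: 17.52
tool_pos: [0.4561, 0.0724, 0.1211]
ee_rot: [3.141, 0.003, -3.14]
wrist_force: [0.4, -0.4, -0.8]
width: 0.748
```

```bash
python3 look.py w13
```

```text
t 17.5167 [0.4561 0.0724 0.1211] [ 3.1409e+00  2.7000e-03 -3.1404e+00] w 0.748 F [ 0.4 -0.4 -0.8]
```

View pics/w13.png

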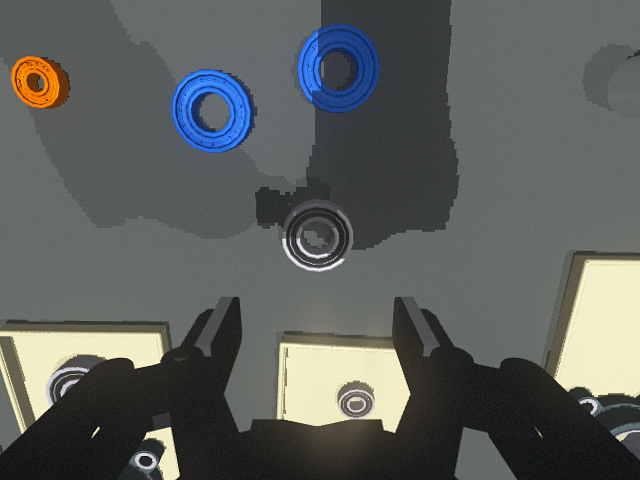

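L is at (317,236), centred between the fingers. Descending to grip it.

Emit:
arm_command(plan="-0.5 -1 0 -25 0 0 0; -0.5 0 0 -40 0 0 0; -0.5 0 0 -35 0 0 0; -0.5 0 0 -14 0 0 0; -0.5 0 0 -6 0 0 0; -0.5 0 0 -3 0 0 0; -0.5 0 0 0 0 0 0; -0.5 0 0 0 0 0 0")

```text
time_s: 18.23
tool_pos: [0.4548, 0.0722, -0.0019]
ee_rot: [3.141, 0.002, -3.141]
wrist_force: [-0.8, -0.3, -0.0]
width: 0.747
```

Emit:
arm_command(plan="-0.3 0 0 0 0 0 0; 1 0 0 0 0 0 0; 1 0 0 0 0 0 0; 1 0 0 0 0 0 0; 1 0 0 0 0 0 0")

```text
time_s: 18.65
tool_pos: [0.4547, 0.0723, -0.0009]
ee_rot: [3.141, 0.003, -3.14]
wrist_force: [-1.6, 0.5, 9.1]
width: 0.581
```

Emit:
arm_command(plan="1 0 0 5 0 0 0; 1 0 0 12 0 0 0; 1 0 0 20 0 0 0; 1 0 0 30 0 0 0; 1 0 0 20 0 0 0; 1 0 0 0 0 0 0")

```text
time_s: 19.15
tool_pos: [0.4562, 0.0726, 0.0885]
ee_rot: [3.139, 0.008, -3.141]
wrist_force: [0.9, -0.2, -1.1]
width: 0.583
```

```bash
python3 look.py w14
```

```text
t 19.15 [0.4562 0.0726 0.0885] [ 3.1394  0.008  -3.1407] w 0.583 F [ 0.9 -0.2 -1.1]
```

View pics/w14.png

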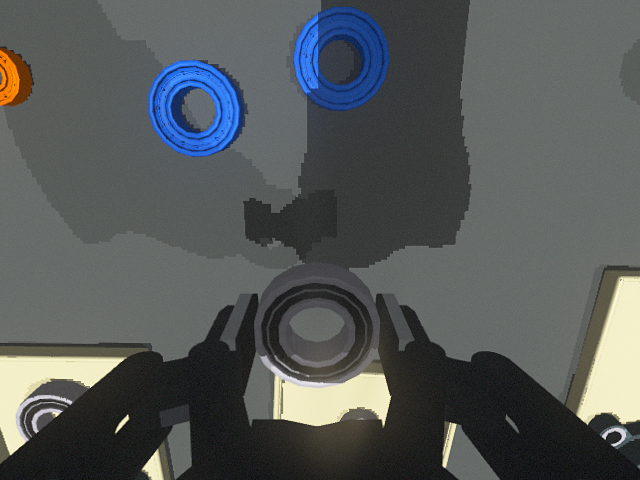

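L is held level. I'll carry it to tray_l, target (0.534,0.335).

Emit:
arm_command(plan="1 5 17 0 0 0 0; 1 9 30 0 0 0 0; 1 12 38 0 0 0 0; 1 12 38 0 0 0 0; 1 12 38 0 0 0 0; 1 12 38 0 0 0 0; 1 9 32 0 0 0 0; 1 5 20 -8 0 0 0; 1 3 12 -20 0 0 0; 1 0 0 -25 0 0 0")

```text
time_s: 20.03
tool_pos: [0.5327, 0.34, 0.0309]
ee_rot: [3.138, 0.002, -3.136]
wrist_force: [1.1, 0.6, -2.1]
width: 0.581
```

Emit:
arm_command(plan="1 0 0 -12 0 0 0; 1 0 0 -3 0 0 0; 1 0 0 0 0 0 0; 1 0 0 0 0 0 0")

```text
time_s: 20.37
tool_pos: [0.5329, 0.3343, 0.0167]
ee_rot: [-3.141, 0.0, -3.142]
wrist_force: [1.3, 0.3, -1.0]
width: 0.587
```

```bash
python3 look.py w15
```

```text
t 20.3667 [0.5329 0.3343 0.0167] [-3.1415e+00  4.0000e-04 -3.1416e+00] w 0.587 F [ 1.3  0.3 -1. ]
```

View pics/w15.png

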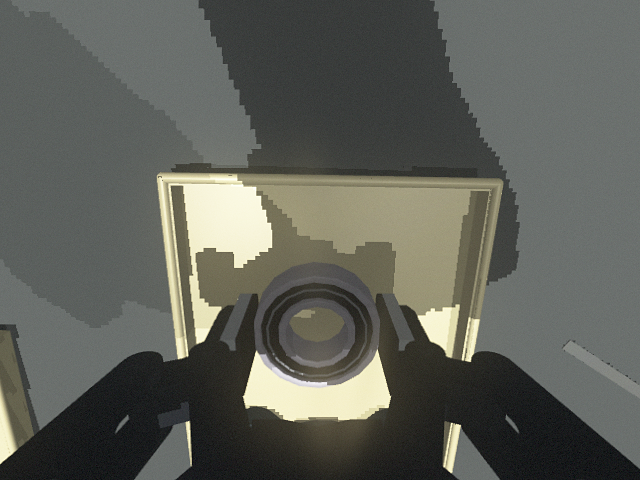

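L is over the free half of tray_l. Lowering it.

Emit:
arm_command(plan="1 0 0 -5 0 0 0; 1 0 0 -4 0 0 0; 1 0 0 -2 0 0 0; 1 0 0 -1 0 0 0; 1 0 0 -1 0 0 0; 1 0 0 0 0 0 0")

```text
time_s: 20.92
tool_pos: [0.5324, 0.3349, 0.0031]
ee_rot: [-3.141, -0.0, -3.14]
wrist_force: [0.8, 0.1, -2.0]
width: 0.583
```

Emit:
arm_command(plan="1 0 0 -1 0 0 0; 1 0 0 -1 0 0 0; 1 0 0 0 0 0 0")

```text
time_s: 21.17
tool_pos: [0.5326, 0.3351, 0.0023]
ee_rot: [3.141, 0.0, -3.14]
wrist_force: [-1.8, -1.9, 5.2]
width: 0.584
```

Emit:
arm_command(plan="-0.13 0 0 0 0 0 0; -0.2 0 0 0 0 0 0; -0.3 0 0 0 0 0 0; -0.4 0 0 0 0 0 0; -0.45 0 0 0 0 0 0; -0.45 0 0 3 0 0 0; -0.45 0 0 10 0 0 0; -0.45 0 0 20 0 0 0; -0.45 0 0 30 0 0 0; -0.45 0 0 20 0 0 0")

```text
time_s: 22.0
tool_pos: [0.5332, 0.3353, 0.087]
ee_rot: [3.14, 0.002, -3.141]
wrist_force: [0.1, 1.1, -0.2]
width: 0.727
```

Emit:
arm_command(plan="-0.45 -20 10 30 0 0 0; -0.45 -25 20 25 0 0 0; -0.45 -25 25 20 0 0 0; -0.45 -25 30 0 0 0 0; -0.45 -25 30 0 0 0 0; -0.45 -25 30 0 0 0 0; -0.45 -20 20 0 0 0 0; -0.45 0 0 0 0 0 0; -0.45 0 0 0 0 0 0")

```text
time_s: 22.75
tool_pos: [0.3653, 0.5018, 0.16]
ee_rot: [3.141, -0.0, -3.136]
wrist_force: [1.2, 0.0, -0.8]
width: 0.726
```

```bash
python3 look.py w16
python3 - <<'E'
from h import *
im=viewer.grab_frame('top');cv2.imwrite('pics/top16.png',im)
sc=viewer.grab_frame('scene');cv2.imwrite('pics/sc16.png',cv2.resize(sc[130:430,100:600],None,fx=1.6,fy=1.6))
o=cv2.imread('pics/top0.png')
for n,u,v,r in (('spacer',474,313,20),('bar',175,326,14)):
    def cen(i):
        c=cv2.cvtColor(i,cv2.COLOR_BGR2GRAY)[v-r:v+r,u-r:u+r]>150;return np.argwhere(c).mean(0)
    print(n,"shift px",(cen(im)-cen(o)).round(2))
E
```

```text
t 22.75 [0.3653 0.5018 0.16  ] [ 3.1406e+00 -1.0000e-04 -3.1358e+00] w 0.726 F [ 1.2  0.  -0.8]
spacer shift px [-0.    0.06]
bar shift px [-0.02  0.02]
```

View pics/top16.png

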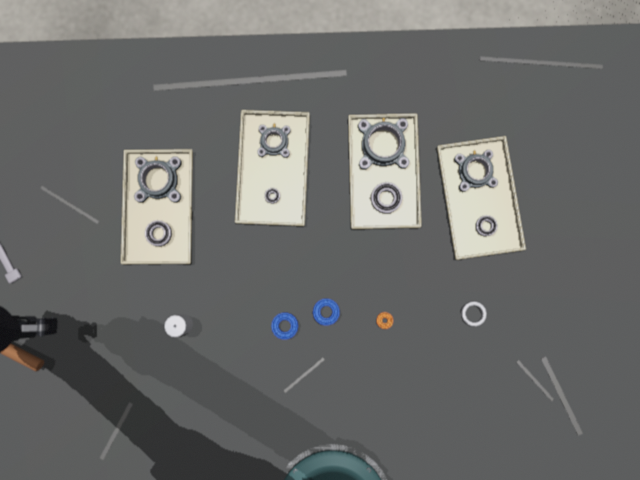

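View pics/sc16.png

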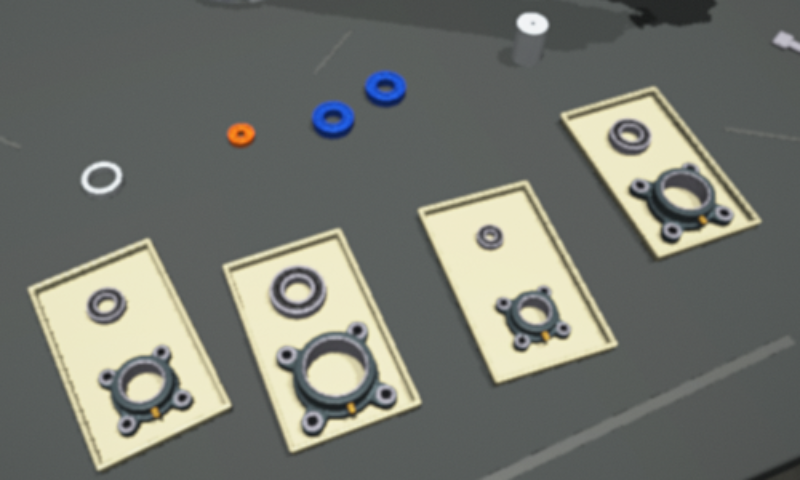

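All four bearings lie flat beside their housings at (158,233), (272,196), (385,197) and (486,226). The ring, the bar and the coloured rings have not moved, and the arm is clear. Handing in.

```bash
python3 -c "
from h import *
print(robot.close_job())"
```

```text
the job is handed in; nothing more can be done
None
```

I placed each of the four bearings in the tray whose housing bore matches it and handed the job in at about 23 s of the 99 s allowed. No verdict was reported. Each one was lowered until the wrist force showed light contact with the tray floor (5–8 N), then released slowly.

- **Final pictures:** the top and scene views show all four bearings lying flat in the free half of their trays, with the arm clear.
- **Other parts:** the distance ring and the bar shifted by less than 0.1 px in the top view. The blue and orange look-alikes were never touched.
- **Disagreements:** the top and wrist cameras differed by 2–3 mm on bearing positions, and diameters in the top view read 2–3 mm too large. Neither affected the choice of bearings or the grasps. No check failed.
- **Forces while gripping:** closing the jaws pressed down on the bench with 8–11 N each time, well under the limit.

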